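Set the label printer's guides to the green width mark

ROBOT

A 6-joint arm with a two-finger parallel gripper is mounted at the origin on the work surface. World frame = base frame: x ahead of the robot, y to its left, z up, the work surface at z = 0. Lengths are in m, angles in rad, forces in N, time in s.
With the tool pointing down it reaches from about 0.325 to 0.75 m from the base axis. Payload 7.6 kg.
Tool frame: the origin (TCP) lies at the very end of the fingers, on their centre line; the grasp point (between the pads) lies 19 mm behind it; z points along the fingers, y is the line along which they close (so a half turn about z gives the same grasp; the last joint's range is limited). The gripper opens to 85 mm and grips with 20 to 120 N. Pads are 22 mm wide; open, the fingers measure 114 mm over their backs; the gripper's body (76 mm by 85 mm) begins 54 mm behind the grasp point. The pads swing forward as they close: fully open they stand 13 mm farther back than shut.
Start: joints at [1.05, 0.052, 1.401, -0, 1.689, -0.07], TCP at [0.229, 0.473, 0.231] pointing down, gripper open.
Joint ranges: [-2.9, 2.9], [-0.91, 2.17], [0.12, 2.37], [-1.06, 4.2], [0.26, 2.73], [-2.93, 2.93]. Speed limits (rad/s): [2.57, 2.57, 3.01, 3.14, 3.14, 3.14].

INTERFACE

Orientations are given as a 3x3 rotation matrix whose columns are the frame's x, y, z axes.
In Python, from bench import ctrl gives the robot as it stands.
- The arm moves only by the tool jog_arm, never from a script. Its argument "targets" is a list that holds one entry, the list of rows, each a list of 7 numbers: the shift along the tool's x, y, z in cm, then the turn, a rotation vector about the tool's x, y, z in rad, then the opening in per cent of the stroke, from 0 (shut) to 100 (fully open). A call has 1 to 12 rows; each row is the pose to reach, as a shift and turn from the pose commanded when the call began, along the tool's axes at that moment; what a row does not reach only later rows make up. A row lasts 1/10 s, in which the tool goes at most 50 mm and 8.59 degrees, less where a joint would pass 70% of its speed; a pose out of reach is approached as far as the arm can. A call with a gripper value outside its range is refused whole. The fingers move at their own pace and stop on an object; "force" is the grip in N (left out, the last holds). Time passes only in rows, so rows that repeat a pose let the fingers close. It gives the time, the measured TCP pose, the force, the opening and the grip force at its end, in the units of the state.
- ctrl.observe(): the state, without advancing time (a new reading comes with each control period).
- ctrl.grab_frame(name): name is "scene" or "top" or "wrist"; returns a dict with "img" (480x640x3 uint8, red, green, blue), "fx", "fy", "cx", "cy" (pixels), "distortion" ([k1, k2, p1, p2, k3] as OpenCV has them; the pictures are not rectified), "R" (3x3) and "t" (3): a world point X has camera coordinates R X + t; the wrist camera has in their place "hand_eye" (4x4, takes a point from camera to tool coordinates, whose origin is the TCP and whose axes are the flange's). Camera axes: x right, y down, z forward; pixel columns grow to the right and rows downward; lengths in m; the calibration is good to about 2 mm. A picture is of the moment at which its call begins: read the wrist's pose just before it. There is no depth.
- ctrl.job_done(): hands the job in; it is judged then, once.
The state is a dict: "time": time; "qpos": joint angles; "dq": joint speeds; "joint_efforts": joint torques, N m; "ee_pos": TCP position; "eef_rot": TCP orientation; "wrist_force": force on the tool from outside, world axes, zero at the start; "ft_torque": the same for the moment, N m; "gripper_width": finger opening in m; "finger_force": force on a finger pad.
Only numpy, scipy, OpenCV 4.12 (cv2) and the standard library are available. Lean on these libraries where they do the work, as an engineer would, in place of code of your own. Each camera call takes 0.05 s, during which the arm holds its last target. There are 200 camera calls.

TASK

The label printer on the lab bench stands open and empty, with its two label guides too far apart for the next roll. Roll the green knurled adjuster wheel in the printer's shoulder under a fingertip, stroke after stroke, until the guides have closed so that their orange pointers stand on the green marks of the width scale. Move the guides by the wheel only, do not touch them, pick nothing up, leave the label roll, tube rack and bottle where they stand, and finish with the hand clear.

Things in the scene. Friction and masses are not known exactly. Their poses are not given: they have to be found in the camera images.
- printer: Fixed dark grey label printer, 270 mm deep (x), 236 wide (y); open cover upright at its back, to 335 mm high. Origin: centre of underside. x: front (tear bar) to back (cover); y: to its left seen from the front; z up. Open label bay between two shoulders (flat tops 98 mm high, from 62 to 118 mm off the middle). Front block, 86 mm high, carries the white width scale.
- wheel_top (a point): Topmost point of the adjuster wheel's rim, 109 mm above the bench, in the printer's frame at (-30, -90, 109) mm, on the right-hand shoulder.
- wheel: Green knurled wheel, 44 mm diameter, 16 wide; axle level along printer x, upper 11 mm stand out of the shoulder. Origin: its centre, 22 mm under wheel_top; its axes turn with it. Driven by friction: press its top with 4 to 15 N and drag along printer y. Towards the bay (+y) closes the guides, away opens them. 1.6 N at the rim turns it; it stays where left.
- wheel_shaft (a joint): Turn of the wheel in rad, 0 with the guides fully open, growing as the guides close. 1 rad is 22 mm of rim and moves each guide 5 mm.
- rack_right (a joint): How far the right guide has moved in, in m: 0 fully open (guides 112 mm apart), 0.029 with the pointer on the middle of the green mark (guides 54 mm apart), end stop at 0.045. Both guides are geared to the wheel and move in together, equally.
- rack_left (a joint): The same for the left guide; it always equals the right one, mirrored.
- guide_right: Right label guide: grey upright plate in the bay, 5 mm thick, 100 mm deep, with an orange pointer at the front; its inner face is in line with the pointer. Not to be touched by the robot. The body's origin coincides with the printer's origin when fully open and shifts with the guide.
- guide_left: Left label guide, the mirror image of the right one. Not to be touched.
- pointer_right (a point): The orange pointer (2 mm wide) of the right guide, at its end over the white scale, 90 mm above the bench.
- pointer_left (a point): The orange pointer of the left guide, likewise.
- mark_right (a point): Middle of the right green mark on the white scale: a band 3 mm wide along y, 27 mm to the right of the printer's middle (y = -27 mm, x = -73 mm in its frame). The job is done when each pointer's y in the printer's frame is that of its mark.
- mark_left (a point): Middle of the left green mark, likewise at y = +27 mm.
- label_roll: Bystander: roll of white labels, 84 mm across and 50 mm high, standing loose on its end. Origin: centre of its underside.
- tube_rack: Bystander: orange rack with capped tubes, 70 x 100 x 51 mm, loose. Origin: centre of its underside.
- amber_bottle: Bystander: amber bottle with blue cap, 62 mm across, 125 mm high, loose. Origin: centre of its underside.

How it is judged:
On the way, in this order (a step that is already met when the one before it is completed fails the run):
1. a fingertip rests on the adjuster wheel while the guides are still apart (contact force between the fingers and wheel above 0.5 N and value of joint rack_right below 0.0255 m), for 0.1 s.
2. the pointers come to the green marks with the fingertip on the wheel (contact force between the fingers and wheel above 0.2 N and value of joint rack_right above 0.0272 m), for 0.02 s.
At the end, for the whole second after the job is handed in: Both orange pointers stand on the green marks, within 1.8 mm of their middle (each guide moved in 27.2 to 30.8 mm), and the wheel is at rest (value of joint rack_right between 0.0272 and 0.0308 m and value of joint rack_left between 0.0272 and 0.0308 m and not (velocity of joint wheel_shaft above 0.05 rad/s or velocity of joint wheel_shaft below -0.05 rad/s)); the robot touches nothing.
It fails at once if the robot touches a label guide (contact force between any of the fingers, the arm and guide_right above 0.5 N or contact force between any of the fingers, the arm and guide_left above 0.5 N).
It fails at once if the label roll, tube rack or bottle is moved, lifted or tipped (distance of any of label_roll, tube_rack, amber_bottle from where it was at the start of the episode above 0.012 m or angle between any of amber_bottle, label_roll, tube_rack's own z axis and vertical above 0.15 rad).
It also fails if it takes over 58 s, if anything falls off the work surface, if the arm or the gripper's body presses on something with over 40 N, if the wrist force passes 120 N, or if a joint passes its speed limit or range.

## Working session

There is one attempt and no reset: what is moved stays moved. The work goes in short steps, Python scripts to look and compute and a tool call to move; the robot and the scene stay as the last step left them, time stands still between calls to the robot, and variables do not carry over. Pictures are saved under pics/ and viewed, at most 10 in all, crops included, and the job is handed in when it is done.

Besides the shell and the picture viewer there is one more tool, called after ">>>" by a JSON object that holds its "fn" and its "kwargs". jog_arm: Moves the arm, as the interface text tells. Its arguments: {"type":"object","properties":{"targets":{"type":"array","items":{"type":"array","items":{"type":"array","items":{"type":"number"}}}},"force":{"type":"number"}},"required":["targets"]}

```bash
mkdir -p pics; cat > h.py <<'E'
import sys; sys.path.insert(0,'.')
import numpy as np, cv2
from bench import ctrl
def K(f): return np.array([[f['fx'],0,f['cx']],[0,f['fy'],f['cy']],[0,0,1.]])
def pose(f,s=None):
    if 'R' in f: return np.array(f['R']),np.array(f['t'])
    H=np.array(f['hand_eye']); T=np.eye(4); T[:3,:3]=s['eef_rot']; T[:3,3]=s['ee_pos']
    M=np.linalg.inv(T@H); return M[:3,:3],M[:3,3]
def ray(f,uv,z,s=None):
    R,t=pose(f,s); p=cv2.undistortPoints(np.array(uv,float).reshape(-1,1,2),K(f),np.array(f['distortion'])).reshape(-1,2)
    d=np.c_[p,np.ones(len(p))]@R; c=-R.T@t
    return c+d*((z-c[2])/d[:,2])[:,None]
def proj(f,X,s=None):
    R,t=pose(f,s); return cv2.projectPoints(np.array(X,float).reshape(-1,3),cv2.Rodrigues(R)[0],t,K(f),np.array(f['distortion']))[0].reshape(-1,2)
def save(f,n): cv2.imwrite('pics/'+n,f['img'][:,:,::-1])
E
python3 - <<'E'
from h import *
s=ctrl.observe(); print(s['time'],s['ee_pos'],s['eef_rot'],s['gripper_width'],s['wrist_force'])
f=ctrl.grab_frame('top'); save(f,'top.png'); g=ctrl.grab_frame('scene'); save(g,'scene.png')
for n,a in(('top',f),('scene',g)):
    hsv=cv2.cvtColor(a['img'],cv2.COLOR_RGB2HSV)
    for c,lo,hi in(('green',(40,80,40),(85,255,255)),('orange',(5,150,120),(20,255,255))):
        m=cv2.inRange(hsv,lo,hi); k,l,st,ce=cv2.connectedComponentsWithStats(m)
        for i in range(1,k):
            if st[i,4]>3: print(n,c,st[i],ce[i].round(1))
E
```

```text
0.0 [0.22856208 0.47230663 0.23046546] [[-9.00105938e-01  4.35670407e-01 -7.73217420e-04]
 [ 4.35671082e-01  9.00104890e-01 -1.37650672e-03]
 [ 9.62735392e-05 -1.57587034e-03 -9.99998754e-01]] 0.0850365385929714 [-0.09992119  0.25181571  0.03150941]
top green [   0   36   90   76 2889] [50.6 71.5]
top green [235 155  12  24 265] [240.5 166.6]
top green [272 208   7   2  13] [275.2 208.5]
top green [270 241   7   2  13] [273.2 241.5]
top orange [354 134  36  35 668] [369.6 154.3]
top orange [341 271  53  67 356] [362.7 304.9]
top orange [360 278   8   9  16] [364.8 282.9]
top orange [347 280   4   3   4] [348.5 280.8]
top orange [347 286   8   3   9] [350.9 287.3]
top orange [374 287   9   8  20] [377.8 290.8]
top orange [361 289   7   9  15] [363.1 294. ]
top orange [376 298   3   8   9] [376.8 301.9]
top orange [378 309   4   9  10] [379.  313.4]
top orange [352 313  10  10  29] [356.7 318. ]
top orange [368 319   4   2   4] [369.5 319.8]
top orange [380 319   5  10  12] [381.5 323.6]
top orange [367 322  10  10  34] [371.4 326.6]
scene green [ 583  138   57   93 2490] [610.8 192.8]
[... 572 characters left out ...]
.8 261.4]
scene orange [251 256   9   4  12] [254.8 257.8]
scene orange [ 204  260   77   55 1333] [243.8 292.6]
scene orange [254 264  10   6  16] [258.6 267.3]
scene orange [264 269  10   5  19] [268.6 271.7]
scene orange [243 270   4   5   7] [244.7 272.4]
scene orange [236 272   6   4   8] [238.4 273.9]
scene orange [218 275  11   6  18] [223.8 278.4]
scene orange [247 274  10   6  24] [251.6 277. ]
scene orange [257 276  10   8  27] [261.2 279.7]
scene orange [228 279  11   7  24] [233.4 282.7]
scene orange [239 281  11   9  41] [243.5 285.2]
scene orange [249 288  11   6  18] [254.4 291.5]
scene orange [357 334  40  39 901] [378.7 354.3]
scene orange [370 385  18   8  36] [377.7 389.7]
```

View pics/top.png

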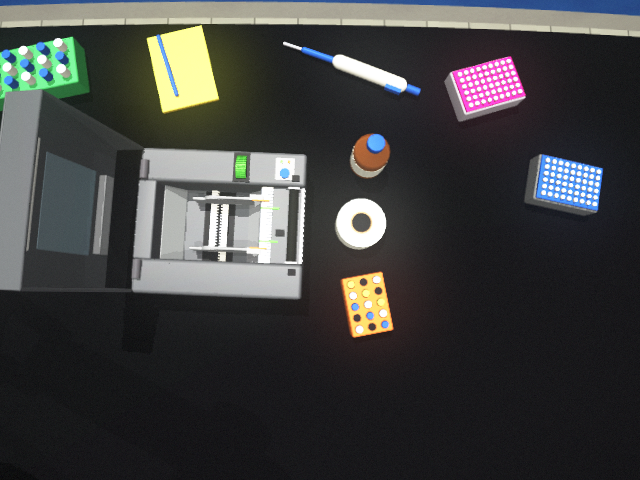

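View pics/scene.png

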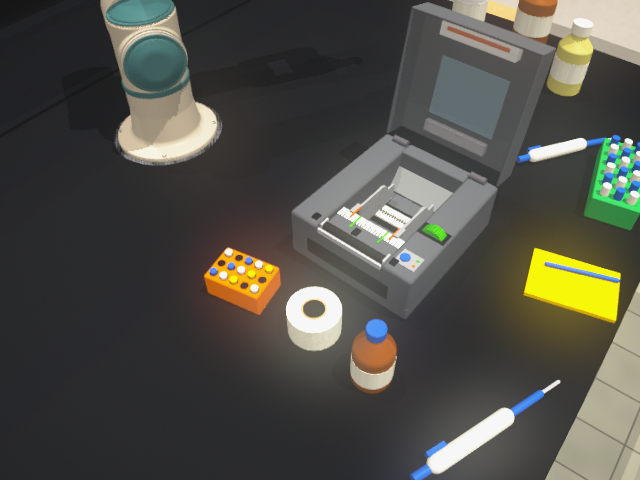

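The top view shows the printer at left, with its front towards +u: wheel at (240,167), marks at (275,208) and (273,241). The bottle, roll and rack are off its front at u≈365. The scene view agrees: wheel at (435,231).

```bash
python3 - <<'E'
from h import *
f=ctrl.grab_frame('top'); g=ctrl.grab_frame('scene')
w=ray(f,[[240.5,166.6]],.106)[0]; m=ray(f,[[275.2,208.5],[273.2,241.5]],.087)
print('top',w,m); print('marks dist',np.linalg.norm(m[0]-m[1])*1e3)
w2=ray(g,[[434.7,231.5]],.106)[0]; m2=ray(g,[[382,237],[354.1,222]],.087)
print('scene',w2,m2)
yv=m[1]-m[0]; yv/=np.linalg.norm(yv); xv=np.array([yv[1],-yv[0],0]); mid=m.mean(0)
print('y',yv,'x',xv, 'wheel in printer', (w-mid)@xv*1e3-73,(w-mid)@yv*1e3)
# printer corners from shoulder top height
c=ray(f,[[306,154],[300,298],[133,288]],.098); print(c)
rr=ray(f,[[241,155],[240,179]],.1); print(rr)
print('obst',ray(f,[[369,155],[361,224],[367,305]],.06))
print('cam',-np.array(f['R']).T@f['t'])
E
```

```text
top [ 0.64681125 -0.00722803  0.106     ] [[ 0.5826515  -0.06196636  0.087     ]
 [ 0.52909207 -0.05928328  0.087     ]]
marks dist 53.6265925259269
scene [ 0.64977283 -0.00934041  0.106     ] [[ 0.58255738 -0.05287213  0.087     ]
 [ 0.52864947 -0.05264579  0.087     ]]
y [-0.99874759  0.05003256  0.        ] x [0.05003256 0.99874759 0.        ] wheel in printer -15.120146866006642 -88.15399133566464
[[ 0.67024025 -0.11140353  0.098     ]
 [ 0.43934463 -0.10267349  0.098     ]
 [ 0.45395799  0.15974793  0.098     ]]
[[ 0.66748433 -0.00682135  0.1       ]
 [ 0.62804558 -0.00601391  0.1       ]]
obst [[ 0.68024398 -0.21876515  0.06      ]
 [ 0.56157849 -0.20383686  0.06      ]
 [ 0.42709819 -0.21262177  0.06      ]]
cam [ 0.45364171 -0.10982031  0.85729808]
```

>>> {"fn": "jog_arm", "kwargs": {"targets": [[[0,0,-5,0,0,0,0],[0,0,-10,0,0,0,0],[0,0,-15,0,0,0,0],[0,0,-20,0,0,0,0],[-4,-1.7,-20,0,0,0.14,0],[-8,-3.4,-20,0,0,0.28,0],[-12,-5.1,-20,0,0,0.42,0],[-16,-6.8,-20,0,0,0.56,0],[-20,-8.5,-20,0,0,0.7,0],[-24,-10.2,-20,0,0,0.84,0],[-28,-11.9,-20,0,0,0.98,0],[-32,-13.6,-20,0,0,1.12,0]]], "force": 40}}

```text
time: 1.4
ee_pos: [0.4584, 0.2092, 0.4312]
eef_rot: [[0.006, 1.0, -0.0], [1.0, -0.006, 0.0], [0.0, -0.0, -1.0]]
wrist_force: [1.0, 0.4, 0.5]
gripper_width: 0.0002
finger_force: 0.0
```

>>> {"fn": "jog_arm", "kwargs": {"targets": [[[-4,2.5,0,0,0,0.04,0],[-8,5,0,0,0,0.04,0],[-12,8,0,0,0,0.04,0],[-16,11,0,0,0,0.04,0],[-20,14,0,0,0,0.04,0],[-24,16,0,0,0,0.04,0],[-26,18.7,3,0,0,0.04,0],[-26,18.7,7,0,0,0.04,0],[-26,18.7,11,0,0,0.04,0],[-26,18.7,15,0,0,0.04,0],[-26,18.7,15,0,0,0.04,0],[-26,18.7,15,0,0,0.04,0]]]}}

```text
time: 2.6
ee_pos: [0.6445, -0.0492, 0.2821]
eef_rot: [[0.04, 0.999, -0.0], [0.999, -0.04, 0.0], [0.0, -0.0, -1.0]]
wrist_force: [0.5, -0.5, 0.7]
gripper_width: -0.0005
finger_force: 0.0
```

```bash
cat > w.py <<'E'
from h import *
import sys
s=ctrl.observe(); f=ctrl.grab_frame('wrist'); save(f,sys.argv[1])
print(s['time'],s['ee_pos'],s['wrist_force'])
hsv=cv2.cvtColor(f['img'],cv2.COLOR_RGB2HSV)
for c,lo,hi,z in(('green',(40,80,40),(85,255,255),.086),('orange',(5,150,120),(20,255,255),.09)):
    m=cv2.inRange(hsv,lo,hi); k,l,st,ce=cv2.connectedComponentsWithStats(m)
    for i in range(1,k):
        if st[i,4]>15:
            zz=.106 if c=='green' and st[i,4]>1500 else z
            print(c,st[i],ce[i].round(1),'z',zz,ray(f,[ce[i]],zz,s)[0].round(4))
E
python3 w.py w1.png
```

```text
2.6 [ 0.64446118 -0.04922858  0.28211959] [ 0.50629928 -0.49099387  0.66320205]
green [ 301  154   47   23 1017] [324.3 164.6] z 0.086 [ 0.6479 -0.0099  0.086 ]
green [194 200   8  32 131] [197.2 216.7] z 0.086 [ 0.5285 -0.0527  0.086 ]
green [253 200   6  32 130] [255.5 216.9] z 0.086 [ 0.5827 -0.0551  0.086 ]
green [335 234   6   5  23] [337.2 235.9] z 0.086 [ 0.6576 -0.0765  0.086 ]
orange [179 185   6  31  90] [181.5 199.1] z 0.09 [ 0.5179 -0.0347  0.09  ]
orange [265 185   4  30  83] [266.5 199.1] z 0.09 [ 0.5948 -0.038   0.09  ]
orange [335 246   5   5  17] [337.  248.4] z 0.09 [ 0.6569 -0.0875  0.09  ]
orange [  96  298  107   77 3921] [151.3 335.4] z 0.09 [ 0.4631 -0.1755  0.09  ]
orange [243 324  31  26  79] [254.6 332.8] z 0.09 [ 0.5705 -0.1757  0.09  ]
orange [262 339  12  11  18] [268.8 344.9] z 0.09 [ 0.5838 -0.1906  0.09  ]
orange [361 338  29  29 588] [375.6 351.6] z 0.09 [ 0.6941 -0.2031  0.09  ]
```

View pics/w1.png

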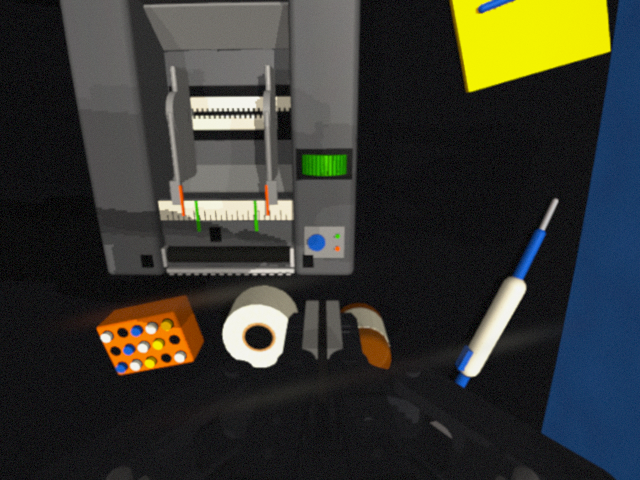

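The wrist view shows the wheel at (324,165), marks at (197,217) and (255,217), and pointers at (181,199) and (266,199). The pointers are 77 mm apart, so about 11.5 mm per guide remains, roughly 51 mm of rim. Going down beside the start of the stroke.

>>> {"fn": "jog_arm", "kwargs": {"targets": [[[3.7,1.15,0,0,0,0,0],[3.7,1.15,5,0,0,0,0],[3.7,1.15,10,0,0,0,0],[3.7,1.15,14,0,0,0,0],[3.7,1.15,16,0,0,0,0],[3.7,1.15,16.8,0,0,0,0],[3.7,1.15,16.8,0,0,0,0]]]}}

```text
time: 3.35
ee_pos: [0.6587, -0.0128, 0.1154]
eef_rot: [[0.04, 0.999, 0.003], [0.999, -0.04, -0.0], [-0.0, 0.003, -1.0]]
wrist_force: [-0.8, -0.3, -0.6]
gripper_width: -0.0
finger_force: 0.0
```

```bash
python3 w.py w2.png; python3 -c "
import cv2;g=cv2.imread('pics/w2.png');cv2.imwrite('pics/w2c.png',cv2.resize(g[60:460,120:520],None,fx=1.5,fy=1.5))"
```

```text
3.35 [ 0.65868612 -0.01278027  0.11538704] [-0.84420892 -0.29942974 -0.56291214]
green [ 256  274   84   44 2843] [294.5 291.3] z 0.106 [ 0.6468 -0.0045  0.106 ]
green [ 79 337  18  47 312] [ 87.3 361.5] z 0.086 [ 0.528  -0.0529  0.086 ]
green [179 338  13  47 302] [184.3 361.9] z 0.086 [ 0.5823 -0.0544  0.086 ]
green [320 401   9   5  42] [323.9 403. ] z 0.086 [ 0.6569 -0.0849  0.086 ]
orange [ 47 315  19  48 243] [ 55.4 338.6] z 0.09 [ 0.5173 -0.0354  0.09  ]
orange [196 318  11  47 203] [200.9 341.5] z 0.09 [ 0.5949 -0.0392  0.09  ]
orange [320 416   9   8  51] [323.9 419.5] z 0.09 [ 0.6566 -0.0931  0.09  ]
orange [   0  440   77   40 1576] [ 28.2 460.3] z 0.09 [ 0.4731 -0.1221  0.09  ]
```

View pics/w2c.png

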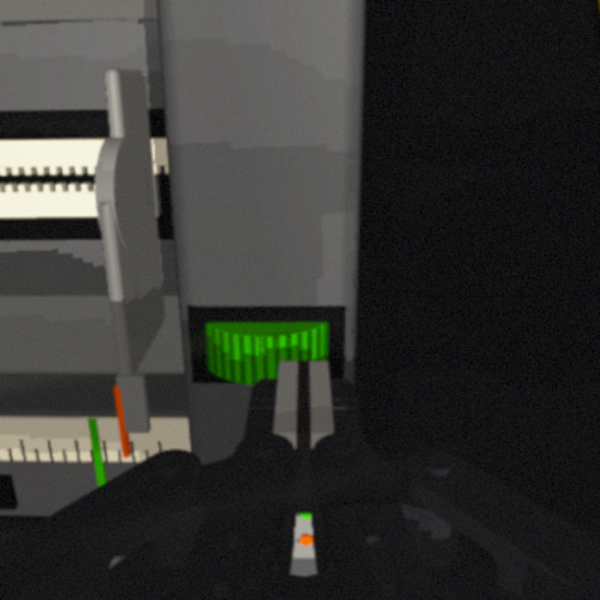

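The fingertips hang just above the wheel; the wheel's back edge is at crop row 322. I shift 4 mm back and press lightly.

>>> {"fn": "jog_arm", "kwargs": {"targets": [[[0.4,0,0,0,0,0,0],[0.4,0,0.4,0,0,0,0],[0.4,0,0.6,0,0,0,0],[0.4,0,0.7,0,0,0,0],[0.4,0,0.7,0,0,0,0]]]}}

```text
time: 3.9
ee_pos: [0.6586, -0.0086, 0.1083]
eef_rot: [[0.04, 0.999, 0.004], [0.999, -0.04, 0.0], [0.0, 0.004, -1.0]]
wrist_force: [-0.3, 0.8, 5.2]
gripper_width: -0.0002
finger_force: 2.7
```

>>> {"fn": "jog_arm", "kwargs": {"targets": [[[0,0,0.05,0,0,0,0],[0,-0.3,0.05,0,0,0,0],[0,-0.6,0.05,0,0,0,0],[0,-0.9,0.05,0,0,0,0],[0,-1.2,0.05,0,0,0,0]]]}}

```text
time: 4.4
ee_pos: [0.6474, -0.0081, 0.1089]
eef_rot: [[0.04, 0.999, 0.006], [0.999, -0.04, 0.0], [0.0, 0.006, -1.0]]
wrist_force: [1.6, 0.3, 8.1]
gripper_width: 0.0001
finger_force: 4.1
```

```bash
python3 w.py w3.png
```

```text
4.4 [ 0.64735084 -0.00813951  0.10893403] [1.58908193 0.25179767 8.1126285 ]
green [ 280  288   86   37 1860] [322.9 300.6] z 0.106 [ 0.648  -0.0016  0.106 ]
green [ 94 352  18  47 309] [102.6 376.6] z 0.086 [ 0.5281 -0.053   0.086 ]
green [197 353   9  24 137] [201.  364.1] z 0.086 [ 0.5827 -0.0466  0.086 ]
orange [ 67 329  18  50 289] [ 75.3 353.7] z 0.09 [ 0.5201 -0.0356  0.09  ]
orange [211 332   8  35 139] [214.4 348.2] z 0.09 [ 0.5925 -0.0344  0.09  ]
orange [  0 464  45  16 486] [ 18.9 471.3] z 0.09 [ 0.4607 -0.1185  0.09  ]
```

Driving cleanly: 11 mm of stroke moved each guide 2.6 mm. About 40 mm of rim remains. Finish this stroke, then lift and return.

>>> {"fn": "jog_arm", "kwargs": {"targets": [[[0,-0.3,0,0,0,0,0],[0,-0.6,0,0,0,0,0],[0,-0.9,0,0,0,0,0],[0,-1.1,0,0,0,0,0],[0,-1.1,-1.0,0,0,0,0],[0,0,-1.2,0,0,0,0],[0,1.1,-1.0,0,0,0,0],[0,1.1,-0.4,0,0,0,0],[0,1.1,-0.2,0,0,0,0],[0,1.1,0,0,0,0,0],[0,1.1,0,0,0,0,0]]]}}

```text
time: 5.55
ee_pos: [0.6576, -0.0088, 0.1084]
eef_rot: [[0.04, 0.999, 0.005], [0.999, -0.04, -0.0], [-0.0, 0.005, -1.0]]
wrist_force: [1.6, -0.8, 8.7]
gripper_width: -0.0003
finger_force: 4.4
```

```bash
python3 w.py w4.png
```

```text
5.55 [ 0.65758819 -0.0088351   0.10837535] [ 1.59559718 -0.83264638  8.72357981]
green [ 256  288   89   45 2217] [290.5 303.6] z 0.106 [ 0.6443 -0.0029  0.106 ]
green [ 75 352  18  47 309] [ 83.6 376.2] z 0.086 [ 0.528 -0.053  0.086]
green [177 353  11  34 213] [181.8 369.6] z 0.086 [ 0.5824 -0.0501  0.086 ]
green [322 414   8   8  58] [325.8 417.5] z 0.086 [ 0.6567 -0.0848  0.086 ]
orange [ 52 329  18  49 281] [ 60.5 353.7] z 0.09 [ 0.5226 -0.0359  0.09  ]
orange [185 332  11  49 216] [190.  356.8] z 0.09 [ 0.5898 -0.0394  0.09  ]
orange [322 432   9   7  49] [326.4 435.2] z 0.09 [ 0.6567 -0.0935  0.09  ]
orange [  0 455  48  25 618] [ 20.4 469.6] z 0.09 [ 0.4725 -0.1175  0.09  ]
```

>>> {"fn": "jog_arm", "kwargs": {"targets": [[[0,-0.3,0,0,0,0,0],[0,-0.6,0,0,0,0,0],[0,-0.9,0,0,0,0,0],[0,-1.2,0,0,0,0,0],[0,-1.5,0,0,0,0,0],[0,-1.6,0,0,0,0,0],[0,-1.6,-1.0,0,0,0,0],[0,-0.8,-1.2,0,0,0,0],[0,0,-1.0,0,0,0,0],[0,0,-0.3,0,0,0,0],[0,0,0,0,0,0,0],[0,0,0,0,0,0,0]]]}}

```text
time: 6.8
ee_pos: [0.6583, -0.0088, 0.1082]
eef_rot: [[0.04, 0.999, 0.006], [0.999, -0.04, -0.0], [-0.0, 0.006, -1.0]]
wrist_force: [3.5, 0.1, 9.3]
gripper_width: -0.0001
finger_force: 5.4
```

```bash
python3 w.py w5.png
```

```text
6.8 [ 0.65826484 -0.00880945  0.10819168] [3.4997543  0.06980248 9.33098847]
green [ 256  288   87   46 2184] [288.7 304.3] z 0.106 [ 0.6442 -0.003   0.106 ]
green [ 73 352  19  47 309] [ 81.9 376.5] z 0.086 [ 0.528 -0.053  0.086]
green [175 353  12  35 141] [179.6 372. ] z 0.086 [ 0.5818 -0.0513  0.086 ]
green [320 414  10   8  66] [325.  417.8] z 0.086 [ 0.657  -0.0848  0.086 ]
orange [ 57 330  18  49 291] [ 65.2 354.3] z 0.09 [ 0.526 -0.036  0.09 ]
orange [176 332  12  49 219] [181.7 357. ] z 0.09 [ 0.5864 -0.0392  0.09  ]
orange [321 433   9   7  50] [325.  435.9] z 0.09 [ 0.6566 -0.0938  0.09  ]
orange [  0 456  46  24 582] [ 20.1 470. ] z 0.09 [ 0.4734 -0.1173  0.09  ]
```

>>> {"fn": "jog_arm", "kwargs": {"targets": [[[0,-0.3,0,0,0,0,0],[0,-0.6,0,0,0,0,0],[0,-0.9,0,0,0,0,0],[0,-1.2,0,0,0,0,0],[0,-1.35,0,0,0,0,0],[0,-1.35,0,0,0,0,0]]]}}

```text
time: 7.45
ee_pos: [0.6446, -0.0083, 0.1088]
eef_rot: [[0.04, 0.999, 0.006], [0.999, -0.04, -0.0], [-0.0, 0.006, -1.0]]
wrist_force: [0.4, -0.2, 13.6]
gripper_width: 0.0001
finger_force: 6.8
```

```bash
python3 w.py w6.png
```

```text
7.45 [ 0.64458832 -0.00829362  0.10878193] [ 0.35944692 -0.18010944 13.62226271]
green [ 287  288   86   40 1935] [334.1 300.6] z 0.106 [ 0.65   -0.0019  0.106 ]
green [103 352  13  47 225] [109.2 381.2] z 0.086 [ 0.5283 -0.0562  0.086 ]
orange [ 90 329  16  50 283] [ 97.5 353.2] z 0.09 [ 0.5292 -0.0356  0.09  ]
orange [198 332  10  42 170] [202.1 352.1] z 0.09 [ 0.5832 -0.0365  0.09  ]
orange [  0 463  46  17 466] [ 20.2 471.3] z 0.09 [ 0.4588 -0.1185  0.09  ]
```

The pointers are 54.0 mm apart, which is the target. Lift straight up and verify.

>>> {"fn": "jog_arm", "kwargs": {"targets": [[[0,0,-2,0,0,0,0],[0,0,-6,0,0,0,0],[0,0,-10,0,0,0,0],[-2,0,-14,0,0,0,0],[-4,0,-17,0,0,0,0],[-4,0,-17,0,0,0,0],[-4,0,-17,0,0,0,0]]]}}

```text
time: 8.2
ee_pos: [0.6414, -0.0484, 0.275]
eef_rot: [[0.041, 0.999, -0.001], [0.999, -0.041, 0.0], [0.0, -0.001, -1.0]]
wrist_force: [-0.3, 1.3, 0.0]
gripper_width: -0.0
finger_force: 0.0
```

```bash
python3 w.py w7.png;  python3 -c "
import cv2;g=cv2.imread('pics/w7.png');cv2.imwrite('pics/w7c.png',cv2.resize(g[140:290,100:300],None,fx=4,fy=4))"
```

```text
8.2 [ 0.64140811 -0.04843656  0.27501363] [-0.26183814  1.29304858  0.02130463]
green [ 305  155   47   24 1055] [328.1 166.7] z 0.086 [ 0.6481 -0.0101  0.086 ]
green [197 210   6  25  83] [199.2 225.3] z 0.086 [ 0.5285 -0.0581  0.086 ]
green [256 218   5  17  77] [258.  226.5] z 0.086 [ 0.5823 -0.0615  0.086 ]
green [339 237   5   5  22] [341.1 238.9] z 0.086 [ 0.6577 -0.0764  0.086 ]
orange [193 187   6  32 100] [195.4 202.4] z 0.09 [ 0.5295 -0.0359  0.09  ]
orange [254 187   5  32  87] [255.8 202. ] z 0.09 [ 0.5832 -0.0378  0.09  ]
orange [339 250   5   5  18] [340.9 251.7] z 0.09 [ 0.6571 -0.0875  0.09  ]
orange [  96  301  108   79 4121] [151.8 338.7] z 0.09 [ 0.4635 -0.1739  0.09  ]
orange [245 328  17  22  46] [250.1 335.7] z 0.09 [ 0.5641 -0.1736  0.09  ]
orange [263 329  14  25  42] [271.  340.4] z 0.09 [ 0.5846 -0.1798  0.09  ]
orange [363 342  31  27 578] [378.2 354.3] z 0.09 [ 0.6925 -0.2007  0.09  ]
```

View pics/w7c.png

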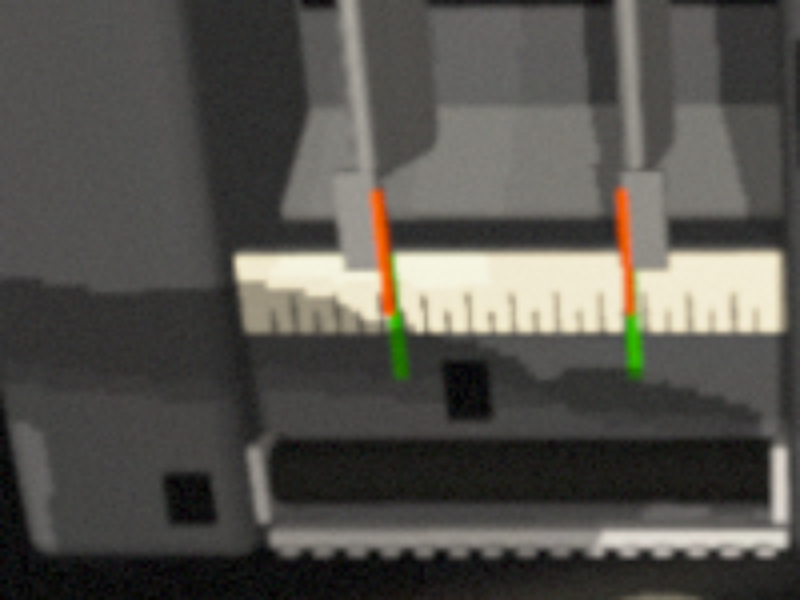

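The crop shows both pointers standing in line with their green marks (left at 390,310, right at 630,310). They are 53.7 mm apart, a guide travel of about 29.1 mm, and the hand is clear.

```bash
python3 -c "
from bench import ctrl
print(ctrl.job_done())"
```

```text
the job is handed in; nothing more can be done
None
```

I rolled the wheel in three strokes until both orange pointers stood on their green marks (measured 53.7 mm apart, target 54 mm), left the hand clear, and handed the job in; no verdict came back.

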